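# Set a push-to-turn projector focus dial to its index pointer

## Robot

A 6-joint arm with a two-finger parallel gripper is mounted at the origin on the work surface. World frame = base frame: x ahead of the robot, y to its left, z up, the work surface at z = 0. Lengths are in mm, angles in rad, forces in N, time in s.
With the tool pointing down it reaches from about 375 to 975 mm from the base axis. Payload 3.8 kg.
Tool frame: the origin (TCP) lies between the finger pads; the fingertips stand 11 mm ahead of it and the grasp point (between the pads) lies 8 mm behind it; z points along the fingers, y is the line along which they close (so a half turn about z gives the same grasp; the last joint's range is limited). The gripper opens to 85 mm and grips with 20 to 120 N. Pads are 22 mm wide; open, the fingers measure 114 mm over their backs; the gripper's body (76 mm by 85 mm) begins 54 mm behind the grasp point. The pads swing forward as they close: fully open they stand 13 mm farther back than shut.
Start: joints at [1.172, 0.264, 1.604, -0, 1.274, -0.037], TCP at [238.919, 631.297, 242.28] pointing down, gripper open.
Joint ranges: [-2.63, 2.63], [-0.94, 2.18], [0.31, 2.57], [-1.31, 4.45], [0, 2.66], [-2.55, 2.55]. Speed limits (rad/s): [2.57, 2.57, 3.14, 3.14, 3.14, 3.14].

## Interface

Orientations are given as a 3x3 rotation matrix whose columns are the frame's x, y, z axes.
In Python, from plant import sensors, optics, ticket gives the robot as it stands.
- The arm moves only by the tool apply_moves, never from a script. Its argument "moves" is a list of rows, each a list of 3 entries, a list of its own where there are three numbers: the opening, from 0 (shut) to 1 (fully open), then the shift along the tool's x, y, z in m, then the turn, a rotation vector about the tool's x, y, z in degrees. A call has exactly 10 rows; each row shifts and turns the commanded pose from where the row before left it, along the tool's axes as they then stand; what a row does not reach is not made up. A row lasts 1/8 s, in which the tool goes at most 62.5 mm and 10.7 degrees, less where a joint would pass 70% of its speed; a pose out of reach is approached as far as the arm can. A call is refused whole if a number of a shift passes 0.0625 or a number of a turn 10.7, either way. A call with a gripper value outside its range is refused whole. The fingers move at their own pace and stop on an object; "grip_force" is the grip in N (left out, the last holds). Time passes only in rows, so rows that do not move let the fingers close, or fill a call up. It gives the time, the measured TCP pose, the force, the opening and the grip force at its end, in the units of the state.
- sensors.observe(): the state, without advancing time (a new reading comes with each control period).
- optics.read_camera(name): name is "scene" or "top"; returns a dict with "pixels" (400x640x3 uint8, red, green, blue), "camera_matrix" (3x3 intrinsics, pixels), "distortion" ([k1, k2, p1, p2, k3] as OpenCV has them; the pictures are not rectified), "R" (3x3) and "t" (3): a world point X has camera coordinates R X + t. Camera axes: x right, y down, z forward; pixel columns grow to the right and rows downward; lengths in mm; the calibration is good to about 2 mm. A picture is of the moment at which its call begins. There is no depth.
- ticket.close_job(): hands the job in; it is judged then, once.
The state is a dict: "time": time; "qpos": joint angles; "dq": joint speeds; "effort": joint torques, N m; "tcp_pos": TCP position; "eef_rot": TCP orientation; "ft_force": force on the tool from outside, world axes, zero at the start; "torque": the same for the moment, N m; "finger_gap": opening from 0.0 (shut) to 1.0 (fully open); "grasp_force": force on a finger pad.
Only numpy, scipy, OpenCV 4.12 (cv2) and the standard library are available. Lean on these libraries where they do the work, as an engineer would, in place of code of your own. Each camera call takes 0.05 s, during which the arm holds its last target. There are 200 camera calls.

## Task

Set the projector's focus: the big round dial on its sloping panel is locked until it is pressed in, so put the closed fingertips in the dial's finger cup, press the dial in (a firm but gentle push) and keep it pressed while you swing it round until the raised bar on its rim points at the tip of the small arrowhead on the panel, then lift off so that it springs back up and locks there. Do not shift the arrowhead, and leave the mug, the remote control and the drive on the desk where they are.

Things in the scene. Friction and masses are not known exactly. Their poses are not given: they have to be found in the camera images.
- projector: matt black desktop projector, 250 x 320 x 140 mm, fixed to the desk. Origin under its centre at desk height; x is away from its low front edge, y to its left, z up. Its top is a flat panel that slopes 15 degrees: it rises along +x, from 70 mm high at the front to 140 mm at the back, 105 mm high at the origin. Panel normal in this frame: (-0.259, 0, 0.966).
- dial_axis (a point): where the dial's turning axis (the panel normal) meets the panel surface, at (-5, 65, 104) mm in the projector frame; axes as the projector's. The dial is a grey disc of 124 mm diameter; when up, its flat top lies 18 mm above the panel along the normal. It starts at any angle at least 40 degrees off the arrowhead, either way round.
- press (a joint): how far the dial is pressed in along the panel normal, m: 0 up and locked, 0.003 fully in (hard stop). A spring pushes it up with 12 N at 0 and 13.5 N fully in. Up, or pressed too lightly, a brake holds it (over 20 N on the cup); over 1 mm in, it turns easily (0.04 N m), any number of turns either way. Let go, it springs up and locks at the angle where it is. Up means below 0.001.
- dial_mark (a point): outer end of the raised bar (26 x 7 x 5 mm, plain aluminium, radial) on top of the dial, at the level of the dial's top, 60 mm from the axis. Site x axis: radially outward along the bar; z: panel normal.
- dial_cup (a point): centre of the floor of the finger cup, 35 mm from the axis, straight across the axis from the bar. The cup is a round wall standing on the flat top of the dial, 42 mm inside diameter, 50 mm outside, 12 mm high, open above; its floor is the top of the dial. It turns with the dial. Site axes as dial_mark's.
- index_tip (a point): tip of the arrowhead, a flat V of two aluminium bars (each 24 x 7 x 4 mm) lying on the panel just outside the dial's rim and pointing to the axis; the tip is 64.5 mm from the axis. It stands somewhere within 35 degrees either side of the uphill direction (stiff but can be shoved round the dial: do not). Site x axis: radially outward from the dial's axis; z: panel normal.
- mug: white mug, 80 mm across, 95 mm high, on the desk to the right of the projector; origin under its centre
- remote: black remote control, 45 x 160 x 18 mm, lying on the desk to the left of the projector; origin under its centre
- drive: aluminium external drive, 115 x 80 x 20 mm, lying on the desk to the left of the projector, nearer the robot than the remote control; origin under its centre

How it is judged (in metres and radians):
On the way:
1. the dial is pressed in by the fingers (value of joint press above 0.0005 m and contact force between the fingers and projector above 3 N), for 0.2 s.
At the end, for the whole second after the job is handed in: The bar on the dial points at the tip of the arrowhead to within 5 degrees (0.09 rad; the bar's end within 20 mm of the tip), the dial is up again (pressed in less than 1 mm), and the arrowhead is within 4 mm of where it was (angle between the x axis of dial_mark and the x axis of index_tip, either way round below 0.09 rad and horizontal distance between dial_mark and index_tip below 0.02 m and value of joint press below 0.001 m and distance of index_tip from where it was at the start of the episode below 0.004 m); the robot touches nothing.
It fails at once if the fingers bear on the projector or its dial with more than 45 N (contact force between the fingers and projector above 45 N).
It fails at once if the arrowhead is shifted more than 4 mm (distance of index_tip from where it was at the start of the episode above 0.004 m).
It fails at once if the mug, the remote control or the drive is moved more than 15 mm (distance of any of mug, remote, drive from where it was at the start of the episode above 0.015 m).
It also fails if it takes over 48 s, if anything falls off the work surface, if the arm or the gripper's body presses on something with over 40 N, if the wrist force passes 120 N, or if a joint passes its speed limit or range.

## Working session

There is one attempt and no reset: what is moved stays moved. The work goes in short steps, Python scripts to look and compute and a tool call to move; the robot and the scene stay as the last step left them, time stands still between calls to the robot, and variables do not carry over. Pictures are saved under pics/ and viewed, at most 10 in all, crops included, and the job is handed in when it is done.

Besides the shell and the picture viewer there is one more tool, called after "Emit:" as a command line: name --argument value ..., lists and objects as JSON in quotes. apply_moves: Moves the arm, as the interface text tells. Its arguments: {"type":"object","properties":{"moves":{"type":"array","items":{"type":"array"}},"grip_force":{"type":"number"}},"required":["moves"]}

```bash
ls; mkdir -p pics; python3 - <<'E'
from plant import sensors, optics
import cv2,numpy as np
np.set_printoptions(precision=4,suppress=True)
for n in("scene","top"):
    c=optics.read_camera(n); cv2.imwrite(f"pics/{n}0.png",c["pixels"][:,:,::-1])
    np.savez(f"{n}0.npz",**c)
    print(n,c["camera_matrix"],c["distortion"],c["R"],c["t"],-np.array(c["R"]).T@c["t"])
print(sensors.observe())
E
```

```text
pics
scene [[450.6123   0.     318.6519]
 [  0.     450.6123 200.4762]
 [  0.       0.       1.    ]] [-0.1002  0.      0.      0.      0.    ] [[ 0.7861  0.6181  0.0023]
 [ 0.3957 -0.5004 -0.7701]
 [-0.4748  0.6063 -0.6379]] [-368.8361 -138.0389 1422.5283] [1020.0306 -703.5596  802.0119]
top [[455.163    0.     328.6837]
 [  0.     455.163  201.0894]
 [  0.       0.       1.    ]] [0.0198 0.     0.     0.     0.    ] [[ 0.0267 -0.9995  0.0164]
 [-0.9897 -0.0287 -0.1401]
 [ 0.1405 -0.0125 -0.99  ]] [ -93.3005  522.7789 1422.6622] [ 319.9366  -60.5214 1483.2222]
{'time': 0.1, 'qpos': array([ 1.1721,  0.2647,  1.6053, -0.    ,  1.2737, -0.0369]), 'dq': array([-0.0009, -0.0016, -0.0032,  0.0008,  0.0004,  0.0002]), 'effort': array([ -0.    , -51.671 , -36.8588,  -0.0001,   0.0063,  -0.    ]), 'tcp_pos': array([238.6771, 630.6885, 241.0645]), 'eef_rot': array([[-0.9353,  0.354 , -0.0008],
       [ 0.354 ,  0.9353, -0.0019],
       [ 0.    , -0.0021, -1.    ]]), 'ft_force': array([ 0.9272, -0.1028, -0.0808]), 'torque': array([ 0.0256,  0.0505, -0.042 ]), 'grasp_force': 0.0, 'finger_gap': 0.9976455002181469}
```

View pics/scene0.png

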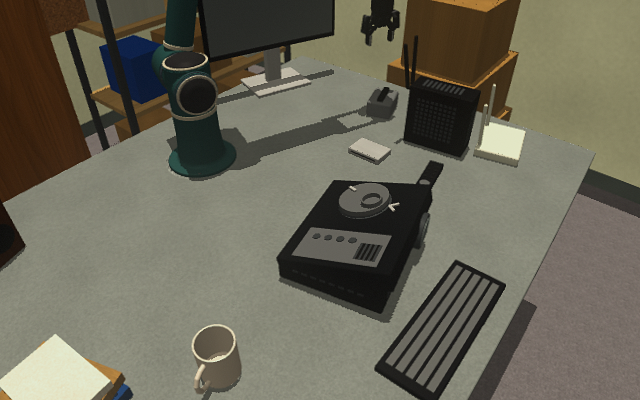

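View pics/top0.png

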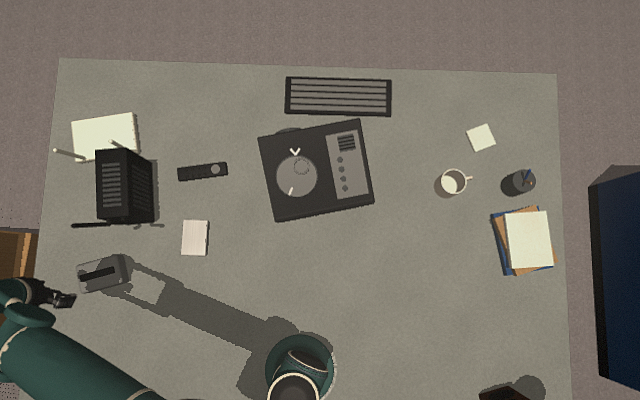

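The scene view shows the bar at about (352,188), the cup at (371,200) and the V at (393,206). In the top view the dial is near (297,176), the bar at (291,191), the cup at (302,167) and the V at (295,151). The projector's panel corners are near (258,137), (361,119), (374,204) and (275,222). I'll enlarge both for measuring.

```bash
python3 - <<'E'
import cv2,numpy as np
a=np.load("top0.npz")["pixels"][110:230,245:385,::-1]; b=np.load("scene0.npz")["pixels"][170:320,270:440,::-1]
A=cv2.resize(a,None,fx=5,fy=5,interpolation=cv2.INTER_CUBIC)
cv2.imwrite("pics/topz.png",A)
b2=np.load("scene0.npz")["pixels"][170:230,325:410,::-1]
cv2.imwrite("pics/scenez.png",cv2.resize(b2,None,fx=8,fy=8,interpolation=cv2.INTER_CUBIC))
E
```

```text
(no output)
```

View pics/topz.png

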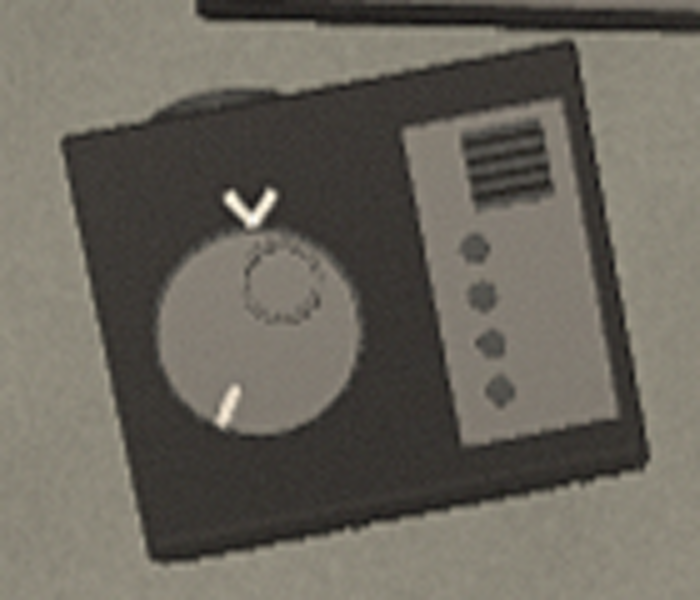

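View pics/scenez.png

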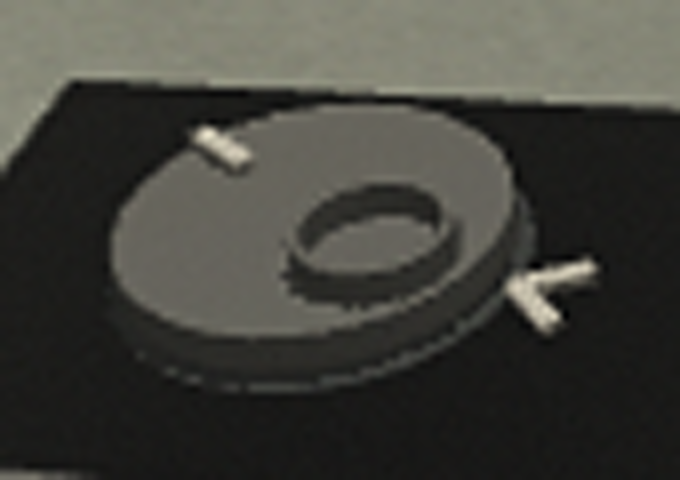

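Top crop: dial centre is near (259,332) zoomed, the bar runs from (238,388) to (222,425), the V tip is at (252,226), the cup centre is near (283,283), and the rear panel corners are (63,140) and (574,42). The scene crop agrees: bar end (197,135), V tip (512,288), cup rim around (378,240).

```bash
cat > h.py <<'E'
import cv2,numpy as np
np.set_printoptions(precision=3,suppress=True)
def load(n): return dict(np.load(n))
def ray(c,uv):
    p=cv2.undistortPoints(np.array(uv,float).reshape(-1,1,2),c["camera_matrix"],c["distortion"]).reshape(-1,2)
    d=np.c_[p,np.ones(len(p))]@c["R"]
    return -c["R"].T@c["t"], d/np.linalg.norm(d,axis=1)[:,None]
def onplane(c,uv,p0,n):
    o,d=ray(c,uv); return o+d*(((p0-o)@n)/(d@n))[:,None]
def tri(c1,u1,c2,u2):
    o1,d1=ray(c1,u1);o2,d2=ray(c2,u2);d1=d1[0];d2=d2[0]
    s=np.linalg.lstsq(np.c_[d1,-d2],o2-o1,rcond=None)[0]
    a,b=o1+s[0]*d1,o2+s[1]*d2
    return (a+b)/2,np.linalg.norm(a-b)
E
python3 - <<'E'
from h import *
T,S=load("top0.npz"),load("scene0.npz")
zt=lambda p:(np.array(p,float)+.5)/5-.5+[245,110]
zs=lambda p:(np.array(p,float)+.5)/8-.5+[325,170]
C=onplane(T,zt([[63,140],[574,42]]),np.array([0,0,140.]),np.array([0,0,1.]))
print("rear corners",C,np.linalg.norm(C[0]-C[1]))
y=(C[0]-C[1]);yaw=np.arctan2(-y[0],y[1]);print("yaw",yaw,np.degrees(yaw))
c,s=np.cos(yaw),np.sin(yaw);Rp=np.array([[c,-s,0],[s,c,0],[0,0,1]])
O=C.mean(0)-Rp@[125,0,140];print("origin",O)
n=Rp@[-np.sin(np.radians(15)),0,np.cos(np.radians(15))]
A=O+Rp@[-5,65,104];D=A+18*n;print("axis pred",A,"top",D,n)
# dial ellipses
def dial(cam,r,lo,hi):
    x0,y0,x1,y1=r
    g=cv2.cvtColor(cam["pixels"],cv2.COLOR_RGB2GRAY)[y0:y1,x0:x1]
    m=((g>lo)&(g<hi)).astype(np.uint8)
    k=max(cv2.findContours(m,0,cv2.CHAIN_APPROX_NONE)[0],key=cv2.contourArea)
    e=cv2.fitEllipse(cv2.convexHull(k));return np.array(e[0])+[x0,y0],e
et,_=dial(T,(270,148,322,205),85,255);es,_=dial(S,(335,180,392,216),75,255)
print(et,_,es)
print("on D plane top",onplane(T,et,D,n),"scene",onplane(S,es,D,n))
print("top mask dial zoom centre", onplane(T,zt([259,332]),D,n))
M=tri(T,zt([222,425]),S,zs([197,132]));V=tri(T,zt([252,226]),S,zs([512,286]));K=tri(T,zt([283,283]),S,zs([378,240]))
for nm,p in(("mark",M),("V",V),("cup(rim in scene)",K)):
    q=Rp.T@(p[0]-A);print(nm,p,"height over panel",(p[0]-A)@n,"rel proj",q)
for nm,cam,uv,h in(("markT",T,zt([222,425]),20),("VT",T,zt([252,226]),4),("cupT",T,zt([283,283]),30),("markS",S,zs([197,135]),23),("VS",S,zs([512,286]),4),("cupS",S,zs([375,231]),30)):
    p=onplane(cam,uv,A+h*n,n)[0]; q=Rp.T@(p-A-h*n); r=q@[np.cos(np.radians(15)),0,np.sin(np.radians(15))]
    print(nm,p,"rad",np.hypot(r,q[1]),"ang from uphill",np.degrees(np.arctan2(q[1],r)))
E
```

```text
rear corners [[ 698.588  144.307  140.   ]
 [ 770.151 -164.574  140.   ]] 317.06278490960506
yaw 0.2276679099369075 13.044410369949336
origin [612.596 -38.347   0.   ]
axis pred [593.054  23.847 104.   ] top [588.515  22.795 121.387] [-0.252 -0.058  0.966]
[295.871 172.646] ((28.413986206054688, 16.885377883911133), (28.372251510620117, 50.39302062988281), 79.0378646850586) [363.414 196.885]
on D plane top [[597.331  24.408 123.785]] scene [[589.155  20.345 121.406]]
top mask dial zoom centre [[587.533  22.587 121.118]]
mark (array([531.245,  43.694, 112.032]), np.float64(0.5135175091683978)) height over panel 22.183802976315587 rel proj [-55.734  33.286   8.032]
V (array([653.372,  29.395, 122.582]), np.float64(0.7243819716730717)) height over panel 2.4163688350404495 rel proj [60.015 -8.209 18.582]
cup(rim in scene) (array([616.955,   9.481, 134.001]), np.float64(3.4232947108837077)) height over panel 23.79109033126414 rel proj [ 20.043 -19.39   30.001]
markT [531.388  43.695 109.809] rad 61.889625397449954 ang from uphill 147.49921193496766
VT [652.718  29.079 124.032] rad 63.02803817240808 ang from uphill -7.631416857357146
cupT [614.334   8.122 139.662] rad 32.740611245612286 ang from uphill -37.92344045323813
markS [533.134  41.36  113.229] rad 58.76413426615566 ang from uphill 148.63598466745867
VS [654.61   27.693 124.442] rad 64.85226329621919 ang from uphill -9.001134479667433
cupS [619.254   6.485 140.848] rad 38.02183745853388 ang from uphill -36.89722014064132
```

```bash
cat >> h.py <<'E'
yaw=0.2277
c_,s_=np.cos(yaw),np.sin(yaw);Rp=np.array([[c_,-s_,0],[s_,c_,0],[0,0,1]])
O=np.array([612.6,-38.3,0]);t15=np.radians(15)
n=Rp@[-np.sin(t15),0,np.cos(t15)];u=Rp@[np.cos(t15),0,np.sin(t15)];l=Rp@[0,1,0]
A=O+Rp@[-5,65,104]
def pol(p,A=A):
    q=p-A;return np.hypot(q@u,q@l),np.degrees(np.arctan2(q@l,q@u)),q@u,q@l,q@n
def blobs(cam,box,thr=165):
    x0,y0,x1,y1=box;g=cv2.cvtColor(cam["pixels"],cv2.COLOR_RGB2GRAY)[y0:y1,x0:x1].astype(np.float32)
    g=cv2.resize(g,None,fx=8,fy=8,interpolation=cv2.INTER_CUBIC)
    out=[]
    for k in cv2.findContours((g>thr).astype(np.uint8),0,cv2.CHAIN_APPROX_NONE)[0]:
        if cv2.contourArea(k)>200: out.append((k.reshape(-1,2)+.5)/8-.5+[x0,y0])
    return g,out
E
python3 - <<'E'
from h import *
from scipy.spatial.transform import Rotation as Ro
T,S=load("top0.npz"),load("scene0.npz")
for nm,cam,box in(("top",T,(270,140,322,205)),("scene",S,(335,175,405,220))):
    g,bs=blobs(cam,box,150)
    for b in bs:
        m=cv2.moments(b.astype(np.float32)); cen=[m['m10']/m['m00'],m['m01']/m['m00']]
        for h in(4,22):
            P=onplane(cam,b,A+h*n,n);L=np.array([pol(p) for p in P])
            print(nm,np.round(cen,1),"h",h,"centroid",np.array(pol(onplane(cam,[cen],A+h*n,n)[0])),"rmin/max",L[L[:,0].argmin()],L[L[:,0].argmax()])
g,_=blobs(T,(270,140,322,205))
m=(g>90).astype(np.uint8); m=cv2.morphologyEx(m,cv2.MORPH_OPEN,np.ones((41,41)))
m2=cv2.morphologyEx(m,cv2.MORPH_CLOSE,np.ones((61,61)))
k=max(cv2.findContours(m2,0,1)[0],key=cv2.contourArea);(cx,cy),ax,_=cv2.fitEllipse(cv2.convexHull(k))
uv=(np.array([cx,cy])+.5)/8-.5+[270,140];print("dial",uv,np.array(ax)/8,np.array(pol(onplane(T,uv,A+18*n,n)[0])))
# ring
disc=cv2.erode(cv2.ellipse(np.zeros_like(m),((cx,cy),ax,_),1,-1),np.ones((25,25)))
r=((g<100)&(disc>0)).astype(np.uint8);ys,xs=np.nonzero(r)
(cx,cy),ax,_=cv2.fitEllipse(np.c_[xs,ys].astype(np.float32))
uv=(np.array([cx,cy])+.5)/8-.5+[270,140];print("ring",uv,np.array(ax)/8,np.array(pol(onplane(T,uv,A+24*n,n)[0])))
E
```

```text
top [290.2 190.6] h 4 centroid [ 50.708 146.965 -42.511  27.643   4.   ] rmin/max [ 36.816 146.454 -30.684  20.345   4.   ] [ 64.561 147.983 -54.741  34.229   4.   ]
top [290.2 190.6] h 22 centroid [ 49.036 146.557 -40.918  27.024  22.   ] rmin/max [ 35.326 145.873 -29.243  19.819  22.   ] [ 62.705 147.68  -52.991  33.525  22.   ]
top [294.7 151.1] h 4 centroid [74.242 -7.558 73.597 -9.765  4.   ] rmin/max [62.616 -7.476 62.083 -8.147  4.   ] [85.708  0.176 85.708  0.263  4.   ]
top [294.7 151.1] h 22 centroid [74.361 -7.654 73.699 -9.904 22.   ] rmin/max [62.885 -7.591 62.334 -8.307 22.   ] [85.655 -0.003 85.655 -0.005 22.   ]
scene [392.3 205.9] h 4 centroid [ 74.469  -8.711  73.61  -11.279   4.   ] rmin/max [63.577 -7.97  62.963 -8.816  4.   ] [ 85.588 -16.465  82.078 -24.258   4.   ]
scene [392.3 205.9] h 22 centroid [ 90.985 -22.55   84.028 -34.892  22.   ] rmin/max [ 80.25  -22.334  74.23  -30.496  22.   ] [103.749 -27.238  92.245 -47.485  22.   ]
scene [352.4 187.7] h 4 centroid [ 75.765 135.854 -54.366  52.77    4.   ] rmin/max [ 63.805 134.894 -45.034  45.201   4.   ] [ 88.961 136.524 -64.556  61.209   4.   ]
scene [352.4 187.7] h 22 centroid [ 48.516 145.828 -40.141  27.25   22.   ] rmin/max [ 36.597 144.76  -29.891  21.117  22.   ] [ 61.323 145.384 -50.467  34.836  22.   ]
dial [296.144 175.935] [40.897 40.97 ] [  0.994 135.387  -0.708   0.698  18.   ]
ring [301.222 166.376] [14.341 15.182] [ 32.125 -38.796  25.038 -20.128  24.   ]
```

```bash
cat >> h.py <<'E'
from scipy.spatial.transform import Rotation as Ro
def go(pu,pl,h,st):  # to fingertip at u,l, h above dial top
    P=A+(29+h)*n+pu*u+pl*l   # TCP
    R=st["eef_rot"];v=-n;z=R[:,2];w=np.cross(z,v);w=w/max(np.linalg.norm(w),1e-9)*np.arccos(np.clip(z@v,-1,1))
    print("shift m",R.T@(P-st["tcp_pos"])/1000,"turn deg",np.degrees(R.T@w),"TCP target",P)
    R2=Ro.from_rotvec(w).as_matrix()@R; print("after-turn shift",R2.T@(P-st["tcp_pos"])/1000,"u,l,n in tool",(R2.T@np.c_[u,l,n]).T)
def now():
    from plant import sensors
    st=sensors.observe();q=st["tcp_pos"]-A
    print("t",st["time"],"tip u,l,h over dial top",q@u,q@l,q@n-29,"z.n",np.degrees(np.arccos(-st["eef_rot"][:,2]@n)),"F u,l,n",st["ft_force"]@np.c_[u,l,n],"gap",st["finger_gap"],"q",st["qpos"])
    return st
E
python3 - <<'E'
from h import *
go(28.5,-19.8,60,now())
E
```

```text
t 0.1 tip u,l,h over dial top -165.68443065023683 671.129120209914 157.29464382732337 z.n 15.068761952688812 F u,l,n [ 0.829 -0.309 -0.306] gap 0.9976455002181469 q [ 1.172  0.265  1.605 -0.     1.274 -0.037]
shift m [-0.561 -0.456  0.045] turn deg [ -8.457 -12.472   0.   ] TCP target [601.904   5.619 197.344]
after-turn shift [-0.545 -0.466  0.097] u,l,n in tool [[-0.831  0.556 -0.   ]
 [ 0.556  0.831 -0.   ]
 [ 0.    -0.    -1.   ]]
```

Emit:
apply_moves --moves '[[0, [-0.045, -0.0365, 0], [0, 0, 0]], [0, [-0.045, -0.0365, 0], [0, 0, 0]], [0, [-0.045, -0.0365, 0], [0, 0, 0]], [0, [-0.045, -0.0365, 0], [0, 0, 0]], [0, [-0.045, -0.0365, 0], [0, 0, 0]], [0, [-0.045, -0.0365, 0], [0, 0, 0]], [0, [-0.045, -0.0365, 0], [0, 0, 0]], [0, [-0.045, -0.0365, 0], [0, 0, 0]], [0, [-0.045, -0.0365, 0], [-4.23, -6.24, 0]], [0, [-0.045, -0.0365, 0], [-4.23, -6.24, 0]]]' --grip_force 30

```text
time: 1.35
tcp_pos: [531.4, 128.9, 244.3]
eef_rot: [[-0.907, 0.335, 0.257], [0.361, 0.931, 0.06], [-0.219, 0.147, -0.965]]
ft_force: [-0.2, 0.6, -0.1]
finger_gap: 0.002
grasp_force: 0.0
```

```bash
python3 - <<'E'
from h import *
go(28.5,-19.8,40,now())
E
```

```text
t 1.35 tip u,l,h over dial top 1.1668732197362814 116.19701134645224 115.88591966046494 z.n 0.2872838166320886 F u,l,n [-0.107  0.649 -0.024] gap 0.0016556562590647605 q [ 0.185 -0.15   2.058  0.015  0.966 -1.031]
shift m [-0.098 -0.098  0.076] turn deg [ 0.198  0.208 -0.   ] TCP target [606.946   6.788 178.025]
after-turn shift [-0.098 -0.098  0.076] u,l,n in tool [[-0.831  0.556  0.   ]
 [ 0.556  0.831  0.   ]
 [-0.     0.    -1.   ]]
```

Emit:
apply_moves --moves '[[0, [-0.025, -0.025, 0.005], [0.2, 0.2, 0]], [0, [-0.025, -0.025, 0.01], [0, 0, 0]], [0, [-0.025, -0.025, 0.01], [0, 0, 0]], [0, [-0.023, -0.023, 0.015], [0, 0, 0]], [0, [0, 0, 0.018], [0, 0, 0]], [0, [0, 0, 0.018], [0, 0, 0]], [0, [0, 0, 0], [0, 0, 0]], [0, [0, 0, 0], [0, 0, 0]], [0, [0, 0, 0], [0, 0, 0]], [0, [0, 0, 0], [0, 0, 0]]]'

```text
time: 2.6
tcp_pos: [605.9, 8.8, 178.8]
eef_rot: [[-0.908, 0.335, 0.25], [0.36, 0.931, 0.058], [-0.213, 0.143, -0.966]]
ft_force: [-0.2, -0.5, 0.8]
finger_gap: -0.002
grasp_force: 0.0
```

```bash
python3 - <<'E'
from h import *
from plant import optics
go(28.5,-19.8,16,now())
c=optics.read_camera("scene");np.savez("scene1.npz",**c)
cv2.imwrite("pics/scene1.png",cv2.resize(c["pixels"][130:230,310:430,::-1],None,fx=5,fy=5,interpolation=cv2.INTER_CUBIC))
E
```

```text
t 2.6 tip u,l,h over dial top 28.095320443384146 -17.637128316387276 40.89820024326957 z.n 0.11743300588746117 F u,l,n [-0.065 -0.474  0.834] gap -0.0023212859079868404 q [-0.069  0.035  2.009  0.1    0.851 -1.335]
shift m [-0.002 -0.002  0.025] turn deg [-0.049 -0.107 -0.   ] TCP target [612.998   8.19  154.843]
after-turn shift [-0.002 -0.002  0.025] u,l,n in tool [[-0.831  0.556  0.   ]
 [ 0.556  0.831 -0.   ]
 [-0.     0.    -1.   ]]
```

View pics/scene1.png

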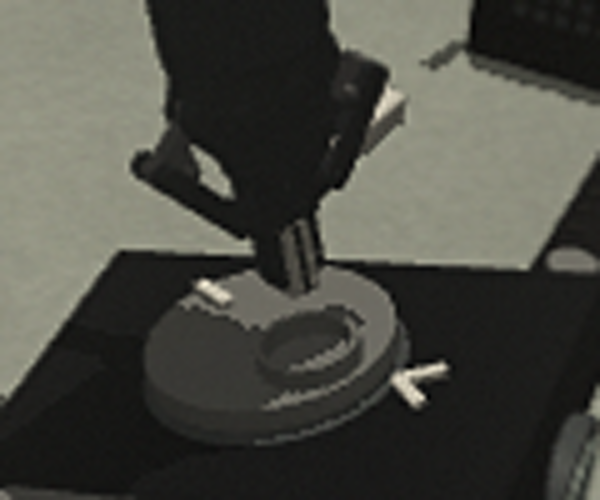

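The fingertips are at about zoomed (290,290) and the cup is below, near (310,345). I'll check that the descent line runs into the cup.

```bash
python3 - <<'E'
from h import *
S=load("scene1.npz")
def pr(P):
    v,_=cv2.Rodrigues(S["R"]);q=cv2.projectPoints(np.array(P).reshape(-1,1,3),v,S["t"],S["camera_matrix"],S["distortion"])[0].reshape(-1,2)
    return (q-[310,130]+.5)*5-.5
f=lambda a,b,h:A+(18+h)*n+a*u+b*l
print("tip",pr([f(28.1,-17.6,40.9)]),"rim c",pr([f(28.1,-17.6,12)]),"floor",pr([f(28.1,-17.6,0)]))
print("est rim",pr([f(28.5,-19.8,12)]))
print("rim circle", pr([f(28.5+25*np.cos(t),-19.8+25*np.sin(t),12) for t in np.arange(0,6.28,np.pi/4)]))
E
```

```text
tip [[297.786 285.823]] rim c [[308.485 337.391]] floor [[312.827 358.361]]
est rim [[307.665 340.149]]
rim circle [[358.151 343.468]
 [355.785 320.782]
 [325.764 309.873]
 [285.791 316.523]
 [258.246 336.903]
 [259.11  359.681]
 [288.93  371.466]
 [330.406 364.724]]
```

Emit:
apply_moves --moves '[[0, [-0.002, 0.0003, 0], [0, 0, 0]], [0, [0, 0, 0.007], [0, 0, 0]], [0, [0, 0, 0.007], [0, 0, 0]], [0, [0, 0, 0.006], [0, 0, 0]], [0, [0, 0, 0.004], [0, 0, 0]], [0, [0, 0, 0.004], [0, 0, 0]], [0, [0, 0, 0.003], [0, 0, 0]], [0, [0, 0, 0.002], [0, 0, 0]], [0, [0, 0, 0.002], [0, 0, 0]], [0, [0, 0, 0], [0, 0, 0]]]'

```text
time: 3.9
tcp_pos: [616.1, 10.1, 144.3]
eef_rot: [[-0.908, 0.336, 0.249], [0.36, 0.931, 0.058], [-0.212, 0.143, -0.967]]
ft_force: [0.3, -0.0, 0.3]
finger_gap: 0.001
grasp_force: 0.0
```

```bash
python3 - <<'E'
from h import *
now()
E
```

```text
t 3.9 tip u,l,h over dial top 29.084896488196115 -18.61350208972868 4.97986344344649 z.n 0.2098302149178786 F u,l,n [ 0.34  -0.108  0.234] gap 0.0009130124939065761 q [-0.065  0.091  2.019  0.105  0.787 -1.339]
```

No contact at 5 mm, so the tips are inside the cup. I'll approach the floor gently.

Emit:
apply_moves --moves '[[0, [0, 0, 0.001], [0, 0, 0]], [0, [0, 0, 0.001], [0, 0, 0]], [0, [0, 0, 0.001], [0, 0, 0]], [0, [0, 0, 0.001], [0, 0, 0]], [0, [0, 0, 0.001], [0, 0, 0]], [0, [0, 0, 0.0005], [0, 0, 0]], [0, [0, 0, 0.0005], [0, 0, 0]], [0, [0, 0, 0], [0, 0, 0]], [0, [0, 0, 0], [0, 0, 0]], [0, [0, 0, 0], [0, 0, 0]]]'

```text
time: 5.15
tcp_pos: [617.4, 10.4, 139.5]
eef_rot: [[-0.909, 0.336, 0.249], [0.36, 0.931, 0.058], [-0.212, 0.142, -0.967]]
ft_force: [-4.9, -1.1, 6.3]
finger_gap: 0.005
grasp_force: 3.9
```

```bash
python3 - <<'E'
from h import *
now()
E
```

```text
t 5.15 tip u,l,h over dial top 29.19661314076017 -18.651802592243406 -0.05531127034385719 z.n 0.2094484354349216 F u,l,n [-3.214 -0.011  7.392] gap 0.0048530658053395044 q [-0.064  0.099  2.02   0.106  0.778 -1.339]
```

Emit:
apply_moves --moves '[[0, [0, 0, 0.0006], [0, 0, 0]], [0, [0, 0, 0.0006], [0, 0, 0]], [0, [0, 0, 0.0006], [0, 0, 0]], [0, [0, 0, 0.0006], [0, 0, 0]], [0, [0, 0, 0.0006], [0, 0, 0]], [0, [0, 0, 0.0006], [0, 0, 0]], [0, [0, 0, 0.0004], [0, 0, 0]], [0, [0, 0, 0], [0, 0, 0]], [0, [0, 0, 0], [0, 0, 0]], [0, [0, 0, 0], [0, 0, 0]]]'

```text
time: 6.4
tcp_pos: [618.6, 10.6, 136.6]
eef_rot: [[-0.908, 0.336, 0.249], [0.36, 0.931, 0.058], [-0.212, 0.143, -0.967]]
ft_force: [-7.3, -0.8, 11.3]
finger_gap: -0.004
grasp_force: 6.5
```

```bash
python3 - <<'E'
from h import *
now()
E
```

```text
t 6.4 tip u,l,h over dial top 29.591537838634416 -18.709686500824404 -3.1914026150161945 z.n 0.17819286360072586 F u,l,n [-4.146  0.889 12.801] gap -0.00393285213087762 q [-0.063  0.104  2.02   0.106  0.772 -1.34 ]
```

```bash
cat >> h.py <<'E'
def arc(t0,t1,k,r=35):
    # shifts in mm along tool x,y (u=(-.831,.556), l=(.556,.831))
    t=np.radians(np.linspace(t0,t1,k+1));p=np.c_[r*np.cos(t),r*np.sin(t)]
    print(np.round(np.diff(p,axis=0)@np.array([[-.831,.556],[.556,.831]])/1000,4).tolist())
E
python3 -c "
from h import *
arc(-32.5,-112.5,10);arc(-112.5,-192.5,10)"
```

```text
[[0.0002, -0.0049], [0.0009, -0.0048], [0.0016, -0.0046], [0.0022, -0.0044], [0.0028, -0.004], [0.0033, -0.0036], [0.0038, -0.0031], [0.0042, -0.0025], [0.0045, -0.0019], [0.0047, -0.0013]]
[[0.0048, -0.0006], [0.0049, 0.0001], [0.0048, 0.0007], [0.0047, 0.0014], [0.0044, 0.002], [0.0041, 0.0026], [0.0037, 0.0032], [0.0032, 0.0037], [0.0027, 0.0041], [0.0021, 0.0044]]
```

Emit:
apply_moves --moves '[[0, [0, 0, 0.0008], [0, 0, 0]], [0, [0.0002, -0.0049, 0], [0, 0, 0]], [0, [0.0009, -0.0048, 0], [0, 0, 0]], [0, [0.0016, -0.0046, 0], [0, 0, 0]], [0, [0.0022, -0.0044, 0], [0, 0, 0]], [0, [0, 0, 0], [0, 0, 0]], [0, [0, 0, 0], [0, 0, 0]], [0, [0, 0, 0], [0, 0, 0]], [0, [0, 0, 0], [0, 0, 0]], [0, [0, 0, 0], [0, 0, 0]]]'

```text
time: 7.65
tcp_pos: [610.6, -5.0, 134.0]
eef_rot: [[-0.907, 0.335, 0.255], [0.361, 0.931, 0.058], [-0.218, 0.145, -0.965]]
ft_force: [-3.4, 0.1, 13.5]
finger_gap: -0.003
grasp_force: 6.5
```

```bash
python3 - <<'E'
from h import *
from plant import optics
now()
c=optics.read_camera("scene");np.savez("scene2.npz",**c)
for b in blobs(c,(335,175,405,220),150)[1]:
    m=cv2.moments(b.astype(np.float32));cen=[m['m10']/m['m00'],m['m01']/m['m00']]
    print(np.round(cen,1),[np.array(pol(onplane(c,[cen],A+h*n,n)[0]))[:2] for h in(4,20)])
E
```

```text
t 7.65 tip u,l,h over dial top 18.014846121287245 -32.10449149231671 -2.7895293007679776 z.n 0.15523831495917828 F u,l,n [ 0.359  0.878 13.879] gap -0.002529579522784176 q [-0.094  0.091  2.042  0.119  0.761 -1.379]
[392.4 205.8] [array([74.509, -8.605]), array([ 88.94 , -21.185])]
[398.4 181.6] [array([106.579,  57.89 ]), array([94.018, 45.103])]
[384.5 180.7] [array([93.658, 78.08 ]), array([74.274, 66.143])]
[336.6 178.2] [array([149.448, 141.667]), array([123.885, 146.18 ])]
```

```bash
python3 -c "
from h import *
arc(-64.5,-136.5,9);arc(-136.5,-188.5,7)"
```

```text
[[0.0028, -0.004], [0.0033, -0.0036], [0.0038, -0.0031], [0.0042, -0.0025], [0.0045, -0.0019], [0.0047, -0.0013], [0.0048, -0.0006], [0.0049, 0.0001], [0.0048, 0.0007]]
[[0.0043, 0.0013], [0.0041, 0.0018], [0.0039, 0.0024], [0.0035, 0.0028], [0.0031, 0.0033], [0.0027, 0.0036], [0.0022, 0.004]]
```

Emit:
apply_moves --moves '[[0, [0.0028, -0.004, 0.0005], [0, 0, 0]], [0, [0.0033, -0.0036, 0], [0, 0, 0]], [0, [0.0038, -0.0031, 0], [0, 0, 0]], [0, [0.0042, -0.0025, 0], [0, 0, 0]], [0, [0.0045, -0.0019, 0], [0, 0, 0]], [0, [0.0047, -0.0013, 0], [0, 0, 0]], [0, [0.0048, -0.0006, 0], [0, 0, 0]], [0, [0.0049, 0.0001, 0], [0, 0, 0]], [0, [0.0048, 0.0007, 0], [0, 0, 0]], [0, [0, 0, 0], [0, 0, 0]]]'

```text
time: 8.95
tcp_pos: [571.8, -7.1, 123.6]
eef_rot: [[-0.906, 0.335, 0.257], [0.36, 0.931, 0.057], [-0.22, 0.144, -0.965]]
ft_force: [-2.5, -2.5, 12.8]
finger_gap: 0.0
grasp_force: 6.6
```

```bash
python3 - <<'E'
from h import *
now()
E
```

```text
t 8.95 tip u,l,h over dial top -21.721131927074232 -25.406685553199168 -2.914983477866226 z.n 0.28459058822922806 F u,l,n [ 0.444 -1.838 13.09 ] gap 0.00041021716319703617 q [-0.105  0.029  2.129  0.125  0.734 -1.397]
```

Emit:
apply_moves --moves '[[0, [0.0043, 0.0013, 0.0003], [0, 0, 0]], [0, [0.0041, 0.0018, 0], [0, 0, 0]], [0, [0.0039, 0.0024, 0], [0, 0, 0]], [0, [0.0035, 0.0028, 0], [0, 0, 0]], [0, [0.0031, 0.0033, 0], [0, 0, 0]], [0, [0.0027, 0.0036, 0], [0, 0, 0]], [0, [0.0022, 0.004, 0], [0, 0, 0]], [0, [0, 0, 0], [0, 0, 0]], [0, [0, 0, 0], [0, 0, 0]], [0, [0, 0, 0], [0, 0, 0]]]'

```text
time: 10.2
tcp_pos: [556.7, 19.4, 120.8]
eef_rot: [[-0.907, 0.335, 0.256], [0.36, 0.931, 0.057], [-0.22, 0.144, -0.965]]
ft_force: [-2.4, -2.1, 12.9]
finger_gap: -0.002
grasp_force: 8.4
```

```bash
cat >m.py <<'E'
from h import *
from plant import optics
import sys
st=now()
for nm,box in(("scene",(360,180,405,220)),("top",(270,140,322,205))):
    c=optics.read_camera(nm);np.savez(nm+sys.argv[1]+".npz",**c)
    cv2.imwrite(f"pics/{nm}{sys.argv[1]}.png",cv2.resize(c["pixels"][130:230,310:430,::-1] if nm=="scene" else c["pixels"][130:230,250:370,::-1],None,fx=5,fy=5,interpolation=cv2.INTER_CUBIC))
    for b in blobs(c,box,150)[1]:
        m=cv2.moments(b.astype(np.float32));cen=[m['m10']/m['m00'],m['m01']/m['m00']]
        print(nm,np.round(cen,1),m['m00'],[np.array(pol(onplane(c,[cen],A+h*n,n)[0]))[:2] for h in(4,22)])
E
python3 m.py 3
```

```text
t 10.2 tip u,l,h over dial top -30.828500538656176 3.8230782417585933 -3.3635003087185744 z.n 0.25876864016915246 F u,l,n [ 0.67  -1.521 13.183] gap -0.002462303412838409 q [-0.053  0.003  2.162  0.107  0.723 -1.333]
scene [392.3 205.9] 27.109375 [array([74.486, -8.668]), array([ 90.987, -22.514])]
scene [382.  196.1] 15.03125 [array([43.369, 34.72 ]), array([47.194,  0.021])]
scene [398.4 181.6] 6.7265625 [array([106.576,  57.824]), array([92.852, 43.211])]
scene [380.2 180.7] 9.5703125 [array([91.091, 84.958]), array([67.251, 72.363])]
top [292.4 161.1] 23.984375 [array([45.214,  3.85 ]), array([45.662,  3.431])]
top [294.7 151.1] 31.71875 [array([74.22 , -7.579]), array([74.34 , -7.675])]
```

View pics/scene3.png

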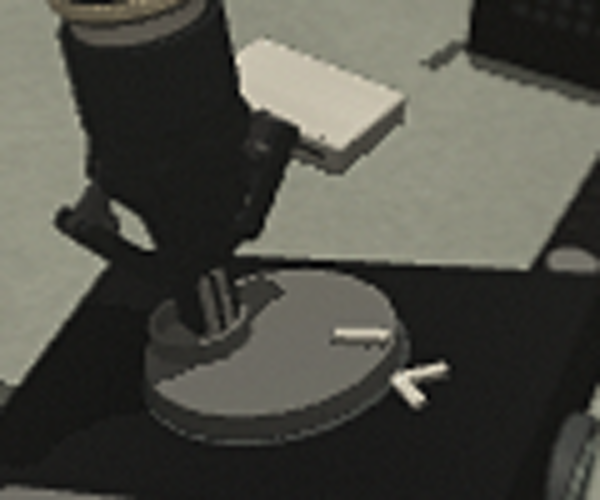

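The dial has turned: the bar is at zoomed (360,334) and the V tip at (395,380). The bar measures about +2.5° and the V about −8°, so about 10.5° remains in the same direction.

Emit:
apply_moves --moves '[[0, [0.0009, 0.002, 0], [0, 0, 0]], [0, [0.0007, 0.002, 0], [0, 0, 0]], [0, [0.0006, 0.002, 0], [0, 0, 0]], [0, [0, 0, 0], [0, 0, 0]], [0, [0, 0, 0], [0, 0, 0]], [0, [0, 0, 0], [0, 0, 0]], [0, [0, 0, 0], [0, 0, 0]], [0, [0, 0, 0], [0, 0, 0]], [0, [0, 0, 0], [0, 0, 0]], [0, [0, 0, 0], [0, 0, 0]]]'

```text
time: 11.55
tcp_pos: [556.2, 25.8, 120.8]
eef_rot: [[-0.907, 0.335, 0.255], [0.36, 0.931, 0.057], [-0.218, 0.144, -0.965]]
ft_force: [-3.4, -3.0, 12.6]
finger_gap: -0.001
grasp_force: 7.7
```

```bash
python3 m.py 4
```

```text
t 11.55 tip u,l,h over dial top -29.880063439770375 10.184420678854707 -3.591045141426413 z.n 0.1935366733551114 F u,l,n [-0.59  -2.134 13.22 ] gap -0.0008828404014221163 q [-0.039  0.002  2.162  0.102  0.723 -1.316]
scene [392.3 205.9] 27.109375 [array([74.491, -8.654]), array([ 90.989, -22.503])]
scene [380.3 198.6] 15.6640625 [array([37.601, 22.083]), array([ 47.529, -12.434])]
scene [398.5 181.6] 6.71875 [array([106.71 ,  57.748]), array([93.012, 43.15 ])]
scene [380.  180.7] 9.5703125 [array([91.014, 85.289]), array([67.067, 72.774])]
top [295.7 160.7] 25.171875 [array([44.959, -9.042]), array([45.457, -9.164])]
top [294.7 151.1] 31.484375 [array([74.293, -7.54 ]), array([74.412, -7.636])]
```

Bar and V now agree to within about 2°. I'll ease off the wall by 1 mm and lift straight off.

Emit:
apply_moves --moves '[[0, [-0.0003, -0.001, 0], [0, 0, 0]], [0, [0, 0, 0], [0, 0, 0]], [0, [0, 0, -0.002], [0, 0, 0]], [0, [0, 0, -0.002], [0, 0, 0]], [0, [0, 0, -0.002], [0, 0, 0]], [0, [0, 0, -0.005], [0, 0, 0]], [0, [0, 0, -0.015], [0, 0, 0]], [0, [0, 0, -0.03], [0, 0, 0]], [0, [0, 0, -0.03], [0, 0, 0]], [0, [0, 0, 0], [0, 0, 0]]]'

```text
time: 12.9
tcp_pos: [533.6, 20.3, 204.1]
eef_rot: [[-0.907, 0.335, 0.255], [0.36, 0.931, 0.058], [-0.218, 0.144, -0.965]]
ft_force: [-0.4, -1.3, -0.5]
finger_gap: -0.001
grasp_force: 0.0
```

```bash
python3 m.py 5
```

```text
t 12.9 tip u,l,h over dial top -30.817598095813207 9.88053027867501 82.92629587657486 z.n 0.16827150370864977 F u,l,n [-0.831 -1.194 -0.33 ] gap -0.0009332044118217629 q [-0.054 -0.138  2.124  0.091  0.903 -1.31 ]
scene [392.3 205.9] 26.6484375 [array([74.493, -8.682]), array([ 90.999, -22.525])]
scene [380.  197.2] 15.0859375 [array([37.773, 31.025]), array([44.304, -6.558])]
scene [398.3 181.7] 5.09375 [array([106.271,  57.895]), array([92.534, 43.241])]
scene [379.1 180.7] 7.1171875 [array([90.577, 86.852]), array([66.139, 74.717])]
top [295.5 160.7] 23.59375 [array([44.903, -8.139]), array([45.4  , -8.282])]
top [294.7 151.1] 31.46875 [array([74.251, -7.566]), array([74.37 , -7.661])]
```

View pics/top5.png

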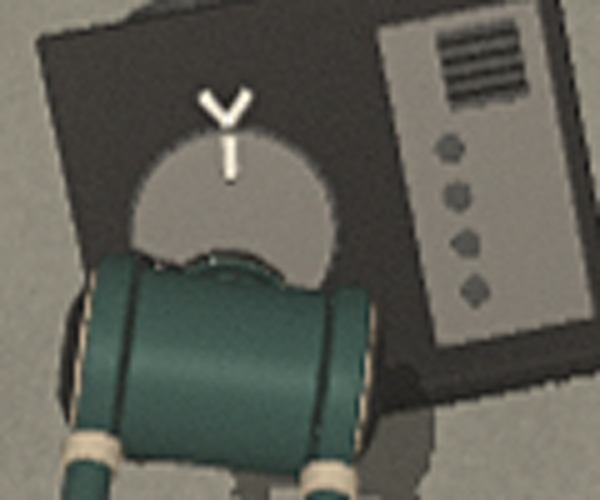

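View pics/scene5.png

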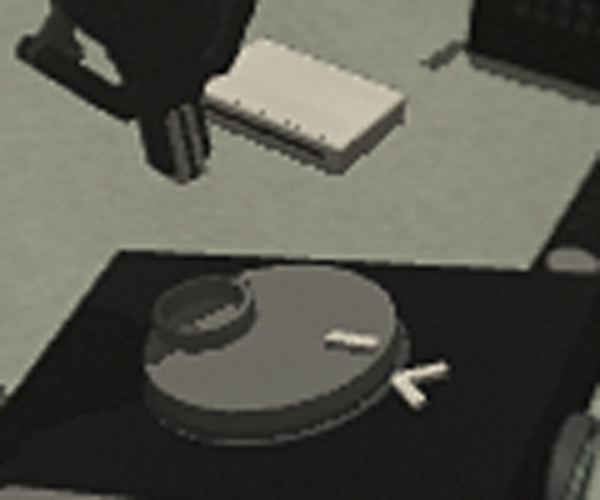

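The bar at (231,158) lines up with the V tip at (228,125) in the top view. The scene view shows the dial back up and the fingers well clear. The remaining error is about 1–2°, and the arrowhead's pixels haven't moved.

```bash
python3 -c "
from plant import ticket
print(ticket.close_job())"
```

```text
the job is handed in; nothing more can be done
None
```

The job is handed in: the dial was pressed, swung round and released, and its bar points at the arrowhead to within about 2° by camera, with the dial back up, the arrowhead unmoved and the gripper clear; the judge returned no verdict.

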